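Level the potting plate with its jack screw and hold the spirit level down

TASK

Boards are going to be potted on this levelling plate, so it has to be level. Lay the spirit level flat on the plate, lengthwise in line with the knobbed jack screw, then turn the screw's knob until the bubble lies between its two lines. Finish pressing the spirit level down onto the plate with a firm finger's push and keep pressing, bubble still centred, so that I can nip up the lock nut; leave the other things on the bench alone.

Things in the scene. Friction and masses are not known exactly. Their poses are not given: they have to be found in the camera images.
- level: Spirit level: aluminium bar 160 x 22 x 40 mm high, black end caps, 0.26 kg, vial up. Origin: centre of the underside; x along its length, z up. The middle 60 mm of its top is a notch (floor 24 mm above the underside) holding the green vial, vial top at 38 mm; beyond it, 30 to 80 mm from the middle, the top is flat at 40 mm. Grip the middle across its 22 mm width, below 24 mm.
- bubble (a joint): The white bubble's place in the vial, m from the middle towards the level's +x end; it floats to the higher end. It is 14 mm long and lies between the two black lines within 2 mm of 0. It moves 1.6 mm per milliradian of slope, stops at +-20 mm, settles in about 1.5 s.
- plate_centre (a point): Centre of the top face of the plate (bare aluminium, 180 along x, 240 along y, 10 thick), about 70 mm above the bench. +y points to the two fixed rear feet (90 mm from here), -y to the lug with the jack screw (170 mm from here); z is the plate's normal. It tips about its rear feet only; across (x) it is level already. The screw's end starts low, by a varying amount.
- knob (a point): Middle of the black round knob on the jack screw, on its upright axis: diameter 40, 26 high, middle 106 mm above the bench, underside 22 mm above the plate; it keeps its height. Clockwise from above raises the plate's screw end, anticlockwise lowers it: 4 mm a turn, so 1 rad moves the bubble of a level in line with it 3.9 mm. Stiff (0.06 N m), stays as left, several turns both ways.
- potting_box: Bystander: grey open plastic box 100 x 70 x 28 mm with a circuit board in it; origin centre of its underside.
- solder_spool: Bystander: grey spool 60 mm in diameter, 46 mm high, upright; origin centre of its underside.
- parts_tray: Bystander: blue open tray 110 x 180 x 40 mm with components; origin centre of its underside.
- screwdriver: Bystander: screwdriver lying on the bench; x along its length.
- stand: The whole levelling table (plate, two rear feet and jack screw), held on the bench. Origin: on the bench surface, 20 mm from below the plate's centre towards the screw; x across the plate, +y to the rear feet.
There are look-alikes about, which are no part of the job. Of the things shaped like the level, the aluminium one is meant.

How it is judged:
By the outcome, as a careful person would: the job done as asked, in the order asked, and still so for the second after the job is handed in, while the arm keeps its last pose, push and grip.
It also fails if it takes over 72 s, if anything falls off the work surface, if the arm or the gripper's body presses on something with over 40 N, if the wrist force passes 120 N, or if a joint passes its speed limit or range.

ROBOT

A 6-joint arm with a two-finger parallel gripper is mounted at the origin on the work surface. World frame = base frame: x ahead of the robot, y to its left, z up, the work surface at z = 0. Lengths are in m, angles in rad, forces in N, time in s.
With the tool pointing down it reaches from about 0.35 to 0.775 m from the base axis. Payload 7.3 kg.
Tool frame: the origin (TCP) lies at the centre of the arm's flange, where the gripper is bolted on; the fingertips stand 178 mm ahead of it and the grasp point (between the pads) lies 159 mm ahead of it; x points along the fingers, y is the direction in which the jaws open and shut, and the axes are right-handed (so a half turn about x gives the same grasp; the last joint's range is limited). The gripper opens to 92 mm and grips with 3 to 60 N. Pads are 19 mm wide; open, the fingers measure 130 mm over their backs; the gripper's body (75 mm by 190 mm) begins 47 mm behind the grasp point.
Start: joints at [1.199, 0.342, 1.524, -0, 1.275, -0.146], TCP at [0.118, 0.512, 0.405] pointing down, gripper open.
Joint ranges: [-2.53, 2.53], [-0.77, 2.02], [0.04, 2.7], [-1, 4.14], [0.28, 2.66], [-3.11, 3.11]. Speed limits (rad/s): [2.57, 2.57, 3.14, 3.14, 3.14, 3.14].

INTERFACE

Orientations are given as [roll, pitch, yaw] about the fixed x, y, z axes, in that order (R = Rz(yaw) Ry(pitch) Rx(roll)).
In Python, from cell import readout, cams, workorder gives the robot as it stands.
- The arm moves only by the shell command python3 -m inch 'ROWS' [FORCE]. ROWS is text: rows parted by semicolons, each of 5 numbers parted by spaces: the shift along the world's x, y, z in mm, then the turn about the world's z in rad, then the opening, from 0 (shut) to 1 (fully open). A call has 1 to 8 rows; each row shifts and turns the commanded pose from where the row before left it; what a row does not reach is not made up. A row lasts 1/12 s, in which the tool goes at most 41.7 mm and 7.16 degrees, less where a joint would pass 70% of its speed; a pose out of reach is approached as far as the arm can. A call is refused whole if a number of a shift passes 41.7 or a number of a turn 0.125, either way. A call with a gripper value outside its range is refused whole. The fingers move at their own pace and stop on an object; FORCE is the grip in N (left out, the last holds). Time passes only in rows, so rows that do not move let the fingers close. It gives the time, the measured TCP pose, the force and the opening at its end, in the units of the state.
- readout.observe(): the state, without advancing time (a new reading comes with each control period).
- cams.read_camera(name): name is "side" or "top"; returns a dict with "color" (480x640x3 uint8, red, green, blue), "fx", "fy", "cx", "cy" (pixels), "dist_coeffs" ([k1, k2, p1, p2, k3] as OpenCV has them; the pictures are not rectified), "world_to_cam" (4x4, takes a point from world to camera coordinates). Camera axes: x right, y down, z forward; pixel columns grow to the right and rows downward; lengths in m; the calibration is good to about 2 mm. A picture is of the moment at which its call begins. There is no depth.
- workorder.hand_in(): hands the job in, once; it reports no verdict.
The state is a dict: "time": time; "qpos": joint angles; "qvel": joint speeds; "joint_efforts": joint torques, N m; "tool_pos": TCP position; "tool_rot": TCP orientation; "contact_force": force on the tool from outside, world axes, zero at the start; "torque": the same for the moment, N m; "opening": finger opening in m.
Only numpy, scipy, OpenCV 4.12 (cv2) and the standard library are available. Lean on these libraries where they do the work, as an engineer would, in place of code of your own. Each camera call takes 0.05 s, during which the arm holds its last target.

## Working session

There is one attempt and no reset: what is moved stays moved. The work goes in short steps, Python scripts to look and compute and a shell command to move; the robot and the scene stay as the last step left them, time stands still between calls to the robot, and variables do not carry over. Pictures are saved under pics/ and viewed, and the job is handed in when it is done.

```bash
ls; mkdir -p pics; cat > h.py <<'E'
import cv2, numpy as np
from cell import readout, cams, workorder
def grab(n):
    d=cams.read_camera(n); K=np.array([[d['fx'],0,d['cx']],[0,d['fy'],d['cy']],[0,0,1.]])
    return d['color'],K,np.array(d['dist_coeffs']),np.array(d['world_to_cam'])
def ray(K,D,T,uv):
    p=cv2.undistortPoints(np.array([[uv]],float),K,D)[0,0]
    R=T[:3,:3];o=-R.T@T[:3,3];return o,R.T@np.array([p[0],p[1],1])
def onz(K,D,T,uv,z):
    o,d=ray(K,D,T,uv);return o+d*(z-o[2])/d[2]
def proj(K,D,T,P):
    return cv2.projectPoints(np.atleast_2d(np.array(P,float)),cv2.Rodrigues(T[:3,:3])[0],T[:3,3],K,D)[0][:,0]
def save(n,im): cv2.imwrite('pics/'+n,im[:,:,::-1])
E
python3 - <<'E'
from h import *
import pickle
for n in('top','side'):
    c,K,D,T=grab(n); save(n+'0.png',c); pickle.dump((c,K,D,T),open(n+'0.pkl','wb'))
    print(n,K[0,0],-T[:3,:3].T@T[:3,3], T[:3,:3].round(2).tolist())
print(readout.observe())
E
```

```text
pics
top 615.9194664914048 [0.31010958 0.04936849 1.71866551] [[-0.01, -1.0, 0.02], [-0.98, 0.0, -0.19], [0.19, -0.02, -0.98]]
side 576.0137181047094 [ 0.38909904 -0.93541631  1.00875504] [[0.98, -0.22, 0.0], [-0.14, -0.66, -0.74], [0.16, 0.72, -0.67]]
{'time': 0.1, 'qpos': array([ 1.19902404e+00,  3.42640780e-01,  1.52489236e+00,  2.71051930e-05,
        1.27542798e+00, -1.46018943e-01]), 'qvel': array([-0.00061354, -0.00108094, -0.0014181 , -0.00242194, -0.0003742 ,
       -0.00050548]), 'joint_efforts': array([ 2.16219378e-03, -4.32011318e+01, -2.44696623e+01,  7.21578137e-02,
        5.26142085e-02, -3.24931693e-05]), 'tool_pos': array([0.11745776, 0.5115718 , 0.40413084]), 'tool_rot': array([-1.73575436,  1.56942762, -1.96151561]), 'contact_force': array([-0.90853087,  0.82064792,  0.1900214 ]), 'torque': array([ 0.00706286,  0.05425693, -0.04941959]), 'opening': 0.09179902464678547}
```

View pics/top0.png

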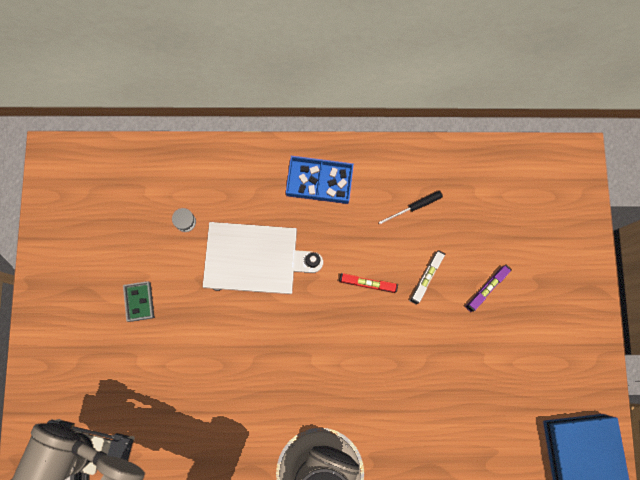

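View pics/side0.png

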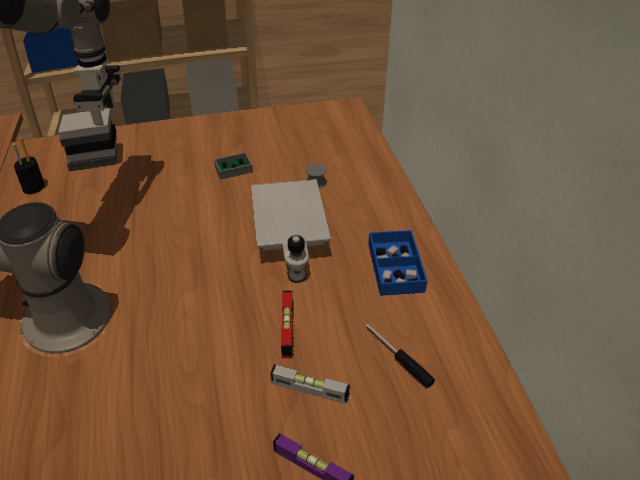

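```bash
python3 - <<'E'
from h import *
import pickle
c,K,D,T=pickle.load(open('top0.pkl','rb'))
s,Ks,Ds,Ts=pickle.load(open('side0.pkl','rb'))
a=cv2.resize(c[235:320,330:520],None,fx=4,fy=4,interpolation=cv2.INTER_CUBIC)
b=cv2.resize(s[355:410,260:360],None,fx=4,fy=4,interpolation=cv2.INTER_CUBIC)
z=np.zeros((600,800,3),np.uint8); z[:340,:760]=a; z[345:565,:400]=b; 
p=cv2.resize(c[240:280,285:335],None,fx=6,fy=6,interpolation=cv2.INTER_CUBIC); z[345:585,450:750]=p
save('crop1.png',z)
def blob(mask,roi):
    m=np.zeros(mask.shape,np.uint8);x0,y0,x1,y1=roi;m[y0:y1,x0:x1]=mask[y0:y1,x0:x1]
    cs,_=cv2.findContours(m,cv2.RETR_EXTERNAL,cv2.CHAIN_APPROX_NONE);return max(cs,key=cv2.contourArea)
hsv=cv2.cvtColor(c,cv2.COLOR_RGB2HSV)
grey=((hsv[:,:,1]<60)&(hsv[:,:,2]>130)).astype(np.uint8)
pl=blob(grey,(190,210,335,305)); 
pm=np.zeros(grey.shape,np.uint8);cv2.drawContours(pm,[pl],-1,1,-1)
pm[:,297:]=0
r=cv2.minAreaRect(blob(pm,(190,210,335,305)));print('plate rect',r)
P=np.array([onz(K,D,T,q,0.07) for q in cv2.boxPoints(r)]);print(P.round(4), P.mean(0).round(4))
print([np.linalg.norm(P[i]-P[i-1]).round(4) for i in range(4)])
# level incl. dark caps: nonwood
wood=(hsv[:,:,1]>90)&(hsv[:,:,2]>90)&(hsv[:,:,0]<22)
lv=blob((~wood).astype(np.uint8),(400,240,455,312)); r=cv2.minAreaRect(lv);print('level',r)
for zz in (0.0,.02,0.04):
    P=np.array([onz(K,D,T,q,zz) for q in cv2.boxPoints(r)]);print(zz,P.mean(0).round(4),[np.linalg.norm(P[i]-P[i-1]).round(4) for i in range(4)]);
    e=P[1]-P[0] if np.linalg.norm(P[1]-P[0])>np.linalg.norm(P[2]-P[1]) else P[2]-P[1]
    print('yaw',np.arctan2(e[1],e[0]))
blk=(c.max(2)<60).astype(np.uint8); k=blob(blk,(298,245,328,275)); print('knob',cv2.minEnclosingCircle(k),cv2.boundingRect(k))
(u,v),_=cv2.minEnclosingCircle(k); print(onz(K,D,T,(u,v),0.119))
E
```

```text
plate rect ((250.77279663085938, 258.1053466796875), (92.09525299072266, 66.6997299194336), 4.184916019439697)
[[0.4841 0.3116 0.07  ]
 [0.666  0.3035 0.07  ]
 [0.647  0.053  0.07  ]
 [0.4654 0.0661 0.07  ]] [0.5656 0.1835 0.07  ]
[np.float64(0.2462), np.float64(0.1821), np.float64(0.2513), np.float64(0.1821)]
level ((426.39154052734375, 276.9419860839844), (11.299147605895996, 57.890193939208984), 28.1416015625)
0.0 [ 0.5215 -0.3056  0.    ] [np.float64(0.0312), np.float64(0.1667), np.float64(0.0318), np.float64(0.1665)]
yaw -0.5202223318497289
0.02 [ 0.519  -0.3015  0.02  ] [np.float64(0.0309), np.float64(0.1647), np.float64(0.0314), np.float64(0.1645)]
yaw -0.5202223318497291
0.04 [ 0.5165 -0.2973  0.04  ] [np.float64(0.0305), np.float64(0.1628), np.float64(0.031), np.float64(0.1626)]
yaw -0.5202223318497297
knob ((312.1103820800781, 259.7337646484375), 6.928677558898926) (306, 253, 14, 14)
[0.55250005 0.01884133 0.119     ]
```

View pics/crop1.png

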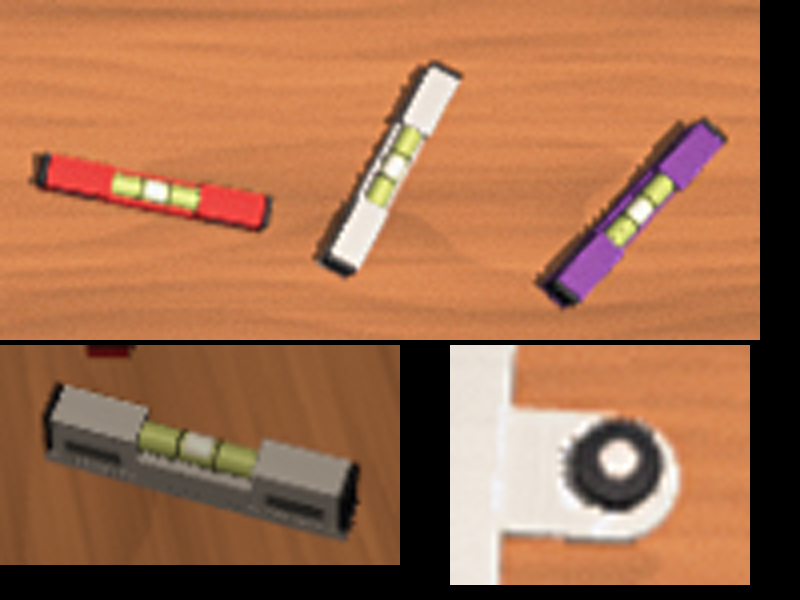

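Candidates shaped like the level: red at (368,283), bare aluminium/white at (428,277) and purple at (490,288). The middle one is the only one with a bare aluminium body and black caps, and the side crop confirms grey metal, so I'll take that one. Next I refine the poses.

```bash
python3 - <<'E'
from h import *
import pickle
from scipy.spatial.transform import Rotation as R
c,K,D,T=pickle.load(open('top0.pkl','rb'))
s,Ks,Ds,Ts=pickle.load(open('side0.pkl','rb'))
hsv=cv2.cvtColor(c,cv2.COLOR_RGB2HSV)
def sub(m,roi):
    o=np.zeros(m.shape,np.uint8);x0,y0,x1,y1=roi;o[y0:y1,x0:x1]=m[y0:y1,x0:x1];return o
b=sub((hsv[:,:,1]<45)&(hsv[:,:,2]>190),(400,240,455,312))
cs,_=cv2.findContours(b,cv2.RETR_EXTERNAL,cv2.CHAIN_APPROX_NONE)
for k in cs:
    if cv2.contourArea(k)>30:
        r=cv2.minAreaRect(k);print('face',r,onz(K,D,T,r[0],.04).round(4))
g=sub((hsv[:,:,0]>22)&(hsv[:,:,0]<45)&(hsv[:,:,1]>60),(400,240,455,312))
n,l,st,ce=cv2.connectedComponentsWithStats(g)
for i in range(1,n): print('green',st[i],ce[i],onz(K,D,T,ce[i],.035).round(4))
# side
hs=cv2.cvtColor(s,cv2.COLOR_RGB2HSV)
g=sub((hs[:,:,0]>22)&(hs[:,:,0]<45)&(hs[:,:,1]>60),(265,360,355,405))
n,l,st,ce=cv2.connectedComponentsWithStats(g)
for i in range(1,n): 
  if st[i][4]>8:print('greenS',st[i],ce[i],onz(Ks,Ds,Ts,ce[i],.033).round(4))
# plate edges: gradient-subpixel lines
gray=cv2.cvtColor(c,cv2.COLOR_RGB2GRAY).astype(float)
p=sub((hsv[:,:,1]<40)&(hsv[:,:,2]>180),(195,215,300,300))
cs,_=cv2.findContours(p,cv2.RETR_EXTERNAL,cv2.CHAIN_APPROX_NONE)
k=max(cs,key=cv2.contourArea)[:,0]
W=np.array([onz(K,D,T,q,.068) for q in k.astype(float)])[:,:2]
ctr=W.mean(0)
A=-0.075
for it in range(3):
    u=np.array([-np.sin(A),np.cos(A)]);v=np.array([np.cos(A),np.sin(A)])
    a=(W-ctr)@u;bb=(W-ctr)@v
    out={}
    for nm,m,x,y in(('+x',(bb>.08)&(abs(a)<.1),a,bb),('-x',(bb<-.08)&(abs(a)<.1),a,bb),('+y',(a>.105)&(abs(bb)<.075),bb,a),('-y',(a<-.105)&(abs(bb)<.075),bb,a)):
        out[nm]=np.polyfit(x[m],y[m],1)
    A-= (out['+x'][0]+out['-x'][0])/2
    print(A,{n:o.round(4) for n,o in out.items()})
cc=ctr+u*(out['+y'][1]+out['-y'][1])/2+v*(out['+x'][1]+out['-x'][1])/2
print('centre',cc,'screw pred',cc-.17*u)
st=readout.observe(); M=R.from_euler('xyz',st['tool_rot']).as_matrix();print(M.round(3),'jaw yaw',np.arctan2(M[1,1],M[0,1]))
z=cv2.resize(s[220:295,240:340],None,fx=6,fy=6,interpolation=cv2.INTER_CUBIC);save('crop2.png',z)
E
```

```text
face ((421.5821838378906, 288.0383605957031), (7.9744110107421875, 25.675188064575195), 25.016895294189453) [ 0.4854 -0.2825  0.04  ]
face ((437.05731201171875, 259.8948974609375), (7.502017021179199, 15.243459701538086), 28.610462188720703) [ 0.5633 -0.3285  0.04  ]
green [426 267   9   9  45] [430.73333333 270.75555556] [ 0.5337 -0.3108  0.035 ]
green [422 277   7  10  40] [424.875 281.825] [ 0.5031 -0.2933  0.035 ]
greenS [294 374  31  15 193] [308.62694301 381.05181347] [ 0.5182 -0.3031  0.033 ]
-0.07357638070444825 {'+x': array([0.0015, 0.0888]), '-x': array([-0.0044, -0.0873]), '+y': array([0.0012, 0.1234]), '-y': array([ 0.004 , -0.1184])}
-0.07357612820258727 {'+x': array([0.003 , 0.0888]), '-x': array([-0.003 , -0.0873]), '+y': array([-0.0002,  0.1234]), '-y': array([ 0.0026, -0.1184])}
-0.07357612815763152 {'+x': array([0.003 , 0.0888]), '-x': array([-0.003 , -0.0873]), '+y': array([-0.0002,  0.1234]), '-y': array([ 0.0026, -0.1184])}
centre [0.56745548 0.18368947] screw pred [0.55495882 0.01414941]
[[-0.001  0.224  0.975]
 [-0.001  0.975 -0.224]
 [-1.    -0.001 -0.   ]] jaw yaw 1.3450352253297033
```

View pics/crop2.png

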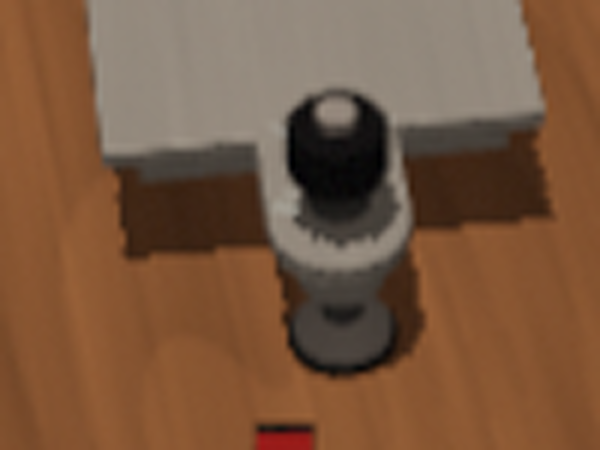

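```bash
python3 -m inch '30 -27 0 -0.037 0.55; 30 -27 0 -0.037 0.55; 30 -27 0 -0.037 0.55; 30 -27 0 -0.037 0.55; 30 -27 0 -0.037 0.55; 30 -27 0 -0.037 0.55; 30 -27 0 -0.037 0.55; 30 -27 0 -0.036 0.55' 30; python3 -m inch '11 -38 0 0 0.55; 11 -38 0 0 0.55; 11 -38 0 0 0.55; 11 -38 0 0 0.55; 11 -38 0 0 0.55; 11 -38 0 0 0.55; 11 -38 0 0 0.55; 11 -38 0 0 0.55'; python3 -m inch '10 -38 -10 0 0.55; 10 -38 -10 0 0.55; 10 -38 -10 0 0.55; 10 -38 -10 0 0.55; 10 -38 -10 0 0.55; 10 -38 -10 0 0.55; 10 -38 -10 0 0.55; 0 0 0 0 0.55'
```

```text
time: 0.77
tool_pos: [0.3585, 0.294, 0.4046]
tool_rot: [-2.385, 1.57, -2.908]
contact_force: [0.6, 1.0, 0.7]
opening: 0.051
time: 1.43
tool_pos: [0.4455, -0.0103, 0.4046]
tool_rot: [2.852, 1.57, 2.331]
contact_force: [1.0, 0.9, -0.6]
opening: 0.0507
time: 2.1
tool_pos: [0.5157, -0.2803, 0.3315]
tool_rot: [-2.376, 1.569, -2.902]
contact_force: [-1.3, 1.7, -0.2]
opening: 0.0505
```

```bash
cat > st.py <<'E'
from h import *
from scipy.spatial.transform import Rotation as R
s=readout.observe(); M=R.from_euler('xyz',s['tool_rot']).as_matrix()
print('t',round(s['time'],2),'pos',s['tool_pos'].round(4),'jawyaw',np.arctan2(M[1,1],M[0,1]).round(4),'down',M[:,0].round(4),'F',s['contact_force'].round(1),'Tq',s['torque'].round(2),'open',round(s['opening'],4),'q',s['qpos'].round(2))
E
python3 -m inch '2 -21.5 -20 0 0.55; 0 0 -30 0 0.55; 0 0 -30 0 0.55; 0 0 0 0 0.55'; python3 st.py
```

```text
time: 2.43
tool_pos: [0.5157, -0.2948, 0.2487]
tool_rot: [3.001, 1.559, 2.48]
contact_force: [-0.9, 1.7, 0.0]
opening: 0.0508
t 2.43 pos [ 0.5157 -0.2948  0.2487] jawyaw 1.0493 down [-0.0092  0.0071 -0.9999] F [-0.9  1.7  0. ] Tq [-0.01  0.09  0.05] open 0.0508 q [-0.65  0.63  1.52  0.    1.01 -1.7 ]
```

```bash
python3 -m inch '0 0 0 0 0.55; 0 0 0 0 0.55'; python3 st.py
```

```text
time: 2.6
tool_pos: [0.518, -0.2958, 0.2562]
tool_rot: [-0.055, 1.569, -0.575]
contact_force: [-0.4, -0.4, -0.4]
opening: 0.0504
t 2.6 pos [ 0.518  -0.2958  0.2562] jawyaw 1.0504 down [ 1.3e-03 -9.0e-04 -1.0e+00] F [-0.4 -0.4 -0.4] Tq [-0.02 -0.02  0.03] open 0.0504 q [-0.65  0.62  1.51  0.    1.01 -1.7 ]
```

```bash
python3 -m inch '0 -6 -25 0 0.55; 0 0 -25 0 0.55; 0 0 -15 0 0.55; 0 0 -10 0 0.55; 0 0 0 0 0.55; 0 0 0 0 0.55'; python3 st.py; python3 - <<'E'
from h import *
for n,(x0,y0,x1,y1) in (('top',(380,230,480,320)),('side',(250,310,370,430))):
    c,*_=grab(n); save(n+'1.png',cv2.resize(c[y0:y1,x0:x1],None,fx=4,fy=4,interpolation=cv2.INTER_CUBIC))
E
```

```text
time: 3.1
tool_pos: [0.5181, -0.302, 0.1811]
tool_rot: [-0.083, 1.569, -0.603]
contact_force: [0.9, -0.4, 0.6]
opening: 0.0504
t 3.1 pos [ 0.5181 -0.302   0.1811] jawyaw 1.0503 down [ 0.0017 -0.0012 -1.    ] F [ 0.9 -0.4  0.6] Tq [-0.04 -0.03  0.07] open 0.0504 q [-0.66  0.72  1.55  0.    0.87 -1.71]
```

View pics/side1.png

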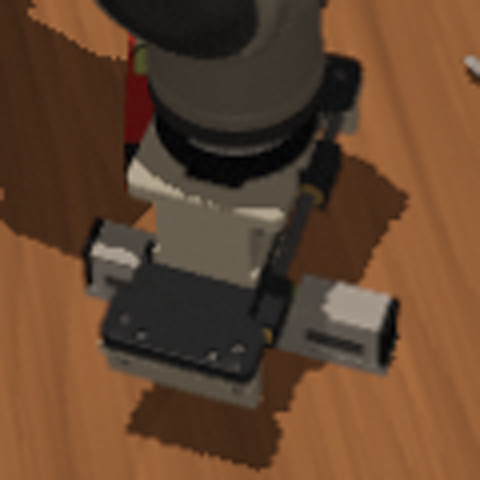

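The fingers straddle the middle of the aluminium level, whose two ends show at crop (120,255) and (345,320). Next I close and lift a little.

```bash
python3 -m inch '0 0 0 0 0.1; 0 0 0 0 0.1; 0 0 0 0 0.1; 0 0 0 0 0.1; 0 0 0 0 0.1; 0 0 0 0 0.1' 30; python3 -m inch '0 0 10 0 0.1; 0 0 25 0 0.1; 0 0 35 0 0.1; 0 0 35 0 0.1; 0 0 25 0 0.1; 0 0 0 0 0.1; 0 0 0 0 0.1'; python3 st.py;  python3 - <<'E'
from h import *
for n,(x0,y0,x1,y1) in (('top',(380,220,480,320)),('side',(250,270,370,430))):
    c,*_=grab(n); save(n+'2.png',cv2.resize(c[y0:y1,x0:x1],None,fx=3,fy=3,interpolation=cv2.INTER_CUBIC))
E
```

```text
time: 3.7
tool_pos: [0.5176, -0.3017, 0.18]
tool_rot: [1.052, 1.57, 0.531]
contact_force: [-0.1, -0.0, 1.9]
opening: 0.0217
time: 4.28
tool_pos: [0.5175, -0.3019, 0.3112]
tool_rot: [-0.147, 1.568, -0.668]
contact_force: [-0.9, 0.1, -3.2]
opening: 0.0214
t 4.28 pos [ 0.5175 -0.3019  0.3112] jawyaw 1.05 down [ 0.0023 -0.0018 -1.    ] F [-0.9  0.1 -3.2] Tq [-0.07  0.01  0.03] open 0.0214 q [-0.66  0.56  1.44 -0.    1.14 -1.71]
```

View pics/side2.png

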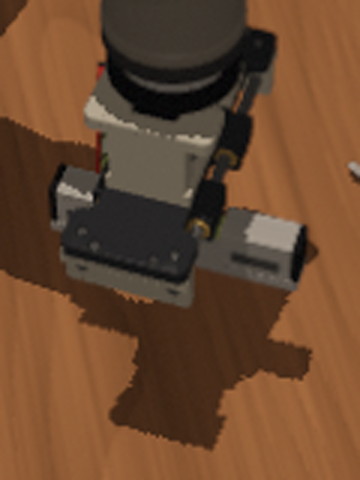

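View pics/top2.png

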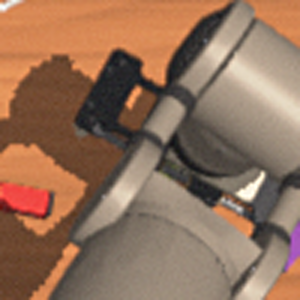

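```bash
python3 -m inch '0 10 20 -0.05 0.1; 4 30 15 -0.09 0.1; 4 38 0 -0.09 0.1; 4 38 0 -0.09 0.1; 4 38 0 -0.09 0.1; 4 38 0 -0.09 0.1; 4 38 0 -0.09 0.1; 4 38 0 -0.09 0.1'; python3 -m inch '4 38 0 -0.09 0.1; 4 38 0 -0.09 0.1; 4 38 0 -0.09 0.1; 4 38 0 -0.09 0.1; 4 38 0 -0.08 0.1; 2 20 0 0 0.1; 0 0 0 0 0.1; 0 0 0 0 0.1'; python3 st.py
```

```text
time: 5.05
tool_pos: [0.545, -0.032, 0.3426]
tool_rot: [-2.136, 1.567, 2.942]
contact_force: [-0.1, -0.2, -2.8]
opening: 0.0217
time: 5.72
tool_pos: [0.567, 0.1772, 0.3424]
tool_rot: [-1.231, 1.566, -2.869]
contact_force: [0.7, -0.3, -3.7]
opening: 0.0218
t 5.72 pos [0.567  0.1772 0.3424] jawyaw -0.0671 down [-0.0041 -0.0012 -1.    ] F [ 0.7 -0.3 -3.7] Tq [-0.19  0.05  0.02] open 0.0218 q [ 0.17  0.52  1.42 -0.    1.21  0.24]
```

```bash
python3 -m inch '0 7 -20 -0.006 0.1; 0 0 -30 0 0.1; 0 0 -25 0 0.1; 0 0 -10 0 0.1; 0 0 0 0 0.1; 0 0 0 0 0.1'; python3 st.py; python3 - <<'E'
from h import *
for n,(x0,y0,x1,y1) in (('top',(180,180,380,320)),('side',(220,130,380,300))):
    c,*_=grab(n); save(n+'3.png',cv2.resize(c[y0:y1,x0:x1],None,fx=3,fy=3,interpolation=cv2.INTER_CUBIC))
E
```

```text
time: 6.22
tool_pos: [0.5678, 0.1823, 0.2596]
tool_rot: [-1.14, 1.57, -2.788]
contact_force: [0.0, 0.4, -2.1]
opening: 0.0215
t 6.22 pos [0.5678 0.1823 0.2596] jawyaw -0.0772 down [-1.e-03 -4.e-04 -1.e+00] F [ 0.   0.4 -2.1] Tq [-0.07  0.1   0.01] open 0.0215 q [ 0.18  0.61  1.5  -0.    1.03  0.26]
```

View pics/side3.png

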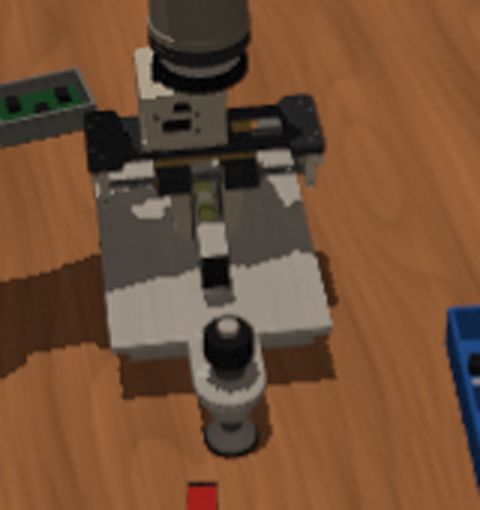

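View pics/top3.png

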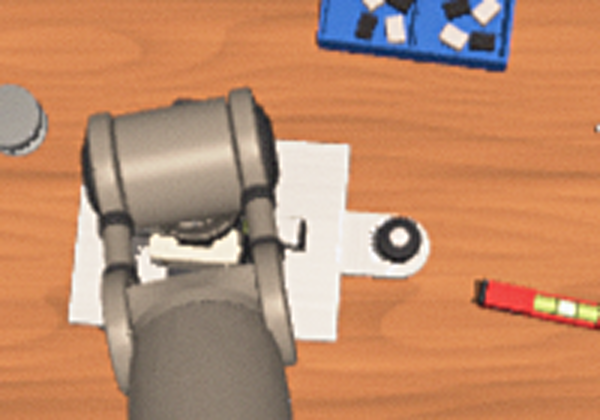

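```bash
python3 -m inch '0 0 -4 0.003 0.1; 0 0 -3 0 0.1; 0 0 0 0 0.1; 0 0 0 0 0.1'; python3 -m inch '0 0 -2 0 0.1; 0 0 0 0 0.1; 0 0 0 0 0.1'; python3 st.py
```

```text
time: 6.65
tool_pos: [0.5674, 0.1832, 0.2529]
tool_rot: [1.222, 1.571, -0.422]
contact_force: [0.1, -0.4, -3.3]
opening: 0.0218
time: 6.9
tool_pos: [0.5675, 0.1832, 0.2507]
tool_rot: [-0.974, 1.571, -2.618]
contact_force: [-0.3, -0.6, -3.5]
opening: 0.0216
t 6.9 pos [0.5675 0.1832 0.2507] jawyaw -0.0729 down [-2.e-04 -1.e-04 -1.e+00] F [-0.3 -0.6 -3.5] Tq [-0.1   0.01 -0.03] open 0.0216 q [ 0.18  0.62  1.51 -0.    1.    0.26]
```

```bash
python3 -m inch '0 0 -1.5 0 0.1; 0 0 0 0 0.1; 0 0 0 0 0.1'; python3 -m inch '0 0 -1 0 0.1; 0 0 0 0 0.1; 0 0 0 0 0.1'; python3 st.py
```

```text
time: 7.15
tool_pos: [0.5676, 0.1832, 0.2495]
tool_rot: [1.907, 1.57, 0.263]
contact_force: [-0.0, -0.9, 0.5]
opening: 0.0219
time: 7.4
tool_pos: [0.5676, 0.1832, 0.2492]
tool_rot: [1.814, 1.57, 0.171]
contact_force: [-2.2, -1.4, 5.6]
opening: 0.0219
t 7.4 pos [0.5676 0.1832 0.2492] jawyaw -0.073 down [ 1.2e-03  2.0e-04 -1.0e+00] F [-2.2 -1.4  5.6] Tq [0.03 0.4  0.03] open 0.0219 q [ 0.18  0.63  1.51 -0.    1.    0.26]
```

Contact (force went from -3.5 to +5.6 N). I'll release, rise clear, and look.

```bash
python3 -m inch '0 0 0 0 0.5; 0 0 0 0 0.5; 0 0 0 0 0.5; 0 0 0 0 0.5; 0 0 0 0 0.5; 0 0 0 0 0.5' 30; python3 -m inch '0 0 20 0 0.5; 0 0 30 0 0.5; 0 0 30 0 0.6; -5 -35 10 0 0.6; -5 -40 0 0 0.6; -4 -40 0 0 0.6; 0 -40 0 0 0.6; 0 -12 0 0 0.6'; python3 -m inch '0 0 0 0 0.6; 0 0 0 0 0.6';python3 st.py; python3 - <<'E'
from h import *
for n,(x0,y0,x1,y1) in (('top',(180,190,340,310)),('side',(220,150,350,260))):
    c,*_=grab(n); save(n+'4.png',cv2.resize(c[y0:y1,x0:x1],None,fx=5,fy=5,interpolation=cv2.INTER_CUBIC))
E
```

```text
time: 7.9
tool_pos: [0.5675, 0.1832, 0.2481]
tool_rot: [-0.651, 1.571, -2.295]
contact_force: [-0.6, -0.2, -0.6]
opening: 0.046
time: 8.57
tool_pos: [0.5532, 0.0118, 0.3385]
tool_rot: [0.355, 1.569, -1.292]
contact_force: [-0.1, -1.0, -0.5]
opening: 0.0552
time: 8.73
tool_pos: [0.5536, 0.0158, 0.3382]
tool_rot: [2.94, 1.57, 1.294]
contact_force: [-0.2, 0.2, 0.7]
opening: 0.0549
t 8.73 pos [0.5536 0.0158 0.3382] jawyaw -0.075 down [ 1.e-04  5.e-04 -1.e+00] F [-0.2  0.2  0.7] Tq [-0.08  0.05  0.01] open 0.0549 q [-0.11  0.45  1.54  0.    1.14 -0.04]
```

View pics/side4.png

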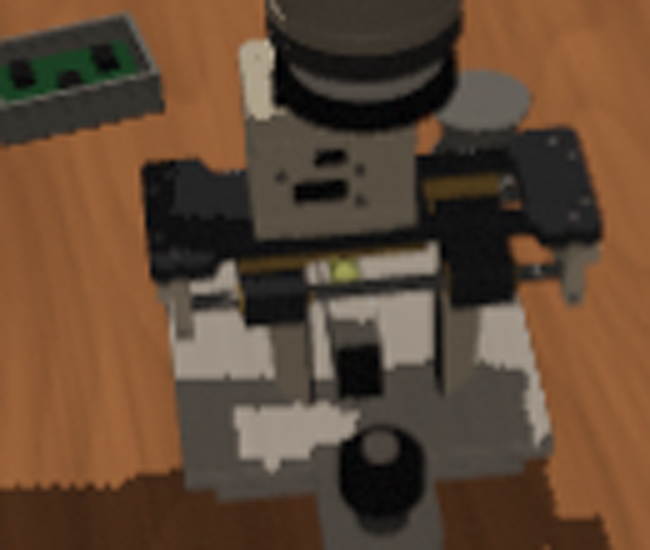

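View pics/top4.png

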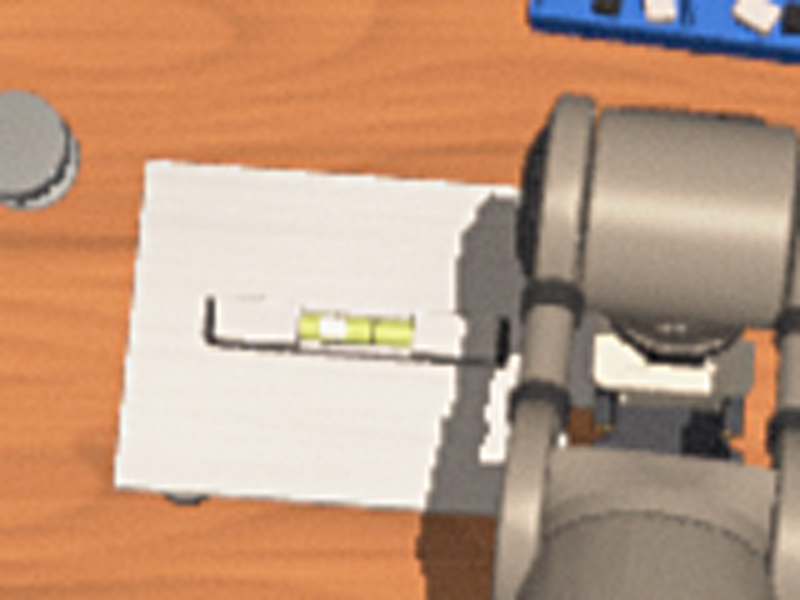

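```bash
python3 - <<'E'
from h import *
import pickle
c,K,D,T=pickle.load(open('top0.pkl','rb'))
s,Ks,Ds,Ts=pickle.load(open('side0.pkl','rb'))
def cen(im,x0,y0,x1,y1,name):
    g=im[y0:y1,x0:x1].max(2).astype(float); 
    b=(g<75).astype(np.uint8)
    cs,_=cv2.findContours(b,cv2.RETR_EXTERNAL,cv2.CHAIN_APPROX_NONE);k=max(cs,key=cv2.contourArea)
    m=np.zeros(b.shape,np.uint8);cv2.drawContours(m,[k],-1,1,-1)
    w=(m==1)&(g>90); ys,xs=np.nonzero(w);print(name,'n',len(xs),cv2.boundingRect(k)); W=np.where(w,g-80,0)
    yy,xx=np.mgrid[:g.shape[0],:g.shape[1]]
    return (x0+(W*xx).sum()/W.sum(),y0+(W*yy).sum()/W.sum())
a=cen(c,300,247,326,273,'top');b=cen(s,280,228,312,262,'side');print(a,b)
o1,d1=ray(K,D,T,a);o2,d2=ray(Ks,Ds,Ts,b)
A=np.c_[d1,-d2];t=np.linalg.lstsq(A,o2-o1,rcond=None)[0];print(o1+d1*t[0],o2+d2*t[1])
for z in(.119,.122):print(onz(K,D,T,a,z),onz(Ks,Ds,Ts,b,z))
E
cat > bub.py <<'E'
from h import *
import sys
L=np.array([0.5675,0.1832]);A=1.497; u=np.array([np.cos(A),np.sin(A)]);v=np.array([-u[1],u[0]])
def prof(n,dv):
    c,K,D,T=grab(n); xs=np.arange(-40,40.1,0.5)/1000
    acc=0
    for w in np.array([-2,0,2])/1000+dv:
        P=np.c_[L+xs[:,None]*u+w*v, np.full(len(xs),.07+.033)]
        q=proj(K,D,T,P).astype(np.float32)
        acc=acc+cv2.remap(c,q[:,:1],q[:,1:],cv2.INTER_LINEAR)[:,0].astype(float)
    return c,xs*1000,acc/3
def report(n,dv=0):
    c,xs,p=prof(n,dv); sat=p.max(1)-p[:,2]   # green vial: low blue
    br=p.sum(1)
    m=np.abs(xs)<36
    print(n,'x:sat/br',[(int(x),int(s),int(b)) for x,s,b in zip(xs[m][::5],sat[m][::5],br[m][::5])])
    return c
for n in sys.argv[1:]: 
    c=report(n)
E
python3 bub.py top
```

```text
top n 43 (5, 6, 15, 14)
side n 0 (8, 8, 18, 25)
(np.float64(312.6917308071837), np.float64(258.5628577067298)) (np.float64(nan), np.float64(nan))
 ** On entry to DLASCL parameter number  4 had an illegal value
 ** On entry to DLASCL parameter number  4 had an illegal value
 ** On entry to DLASCL parameter number  4 had an illegal value
 ** On entry to DLASCL parameter number  4 had an illegal value
 ** On entry to DLASCL parameter number  5 had an illegal value
 ** On entry to DLASCL parameter number  4 had an illegal value
top x:sat/br [(-35, 13, 700), (-33, 43, 633), (-30, 79, 596), (-28, 95, 608), (-25, 94, 610), (-23, 94, 609), (-20, 93, 609), (-18, 93, 612), (-15, 95, 604), (-13, 90, 558), (-10, 75, 476), (-8, 96, 602), (-5, 96, 609), (-3, 96, 605), (0, 97, 602), (2, 70, 634), (4, 18, 714), (7, 4, 738), (9, 4, 738), (12, 3, 741), (14, 0, 742), (17, 38, 676), (19, 92, 597), (22, 99, 600), (24, 95, 603), (27, 72, 608), (29, 25, 635), (32, 15, 693), (34, 15, 693)]<stdin>:12: RuntimeWarning: invalid value encountered in scalar divide
Traceback (most recent call last):
numpy.linalg.LinAlgError: SVD did not converge in Linear Least Squares
```

```bash
python3 - <<'E'
from h import *
import pickle
c,K,D,T=pickle.load(open('top0.pkl','rb'))
s,Ks,Ds,Ts=pickle.load(open('side0.pkl','rb'))
a=(312.7,258.6);b=(296.3,238.7)
g=s[230:262,284:310].max(2);print(g[0:16:1])
o1,d1=ray(K,D,T,a);o2,d2=ray(Ks,Ds,Ts,b)
t=np.linalg.lstsq(np.c_[d1,-d2],o2-o1,rcond=None)[0];print(o1+d1*t[0],o2+d2*t[1])
for z in(.119,.122):print(onz(K,D,T,a,z),onz(Ks,Ds,Ts,b,z))
E
```

```text
[[149 149 149 149 148 149 149 150 149 148 149 149 148 147 149 148 146 147
  147 146 146 147 147 147 148 147]
 [149 149 149 149 149 149 149 150 149 148 149 150 149 148 148 148 147 146
  147 146 146 146 147 147 148 147]
 [149 149 149 149 149 150 149 150 150 148 149 149 149 148 149 149 147 147
  146 147 146 147 146 146 148 147]
 [149 149 149 149 149 150 149 150 150 149 149 149 150 148 149 149 148 146
  146 148 147 147 147 147 148 147]
 [150 149 149 149 149 150 149 151 150 147 135 128 129 130 137 140 148 147
  146 147 148 147 147 147 148 148]
 [150 149 149 150 150 150 145 129 127 113  92  87  85  80  93 101 125 137
  147 147 148 147 146 148 149 149]
 [150 150 150 151 149 146 119  69  68  75 112 120 118 108  78  25  59 101
  132 148 148 148 147 148 147 148]
 [151 150 149 150 144 114  62  20  63 128 148 147 146 143 122  55  18  36
   86 131 148 148 147 147 148 149]
 [151 150 149 145 111  39  19  20  82 148 148 148 148 147 138  79  19  19
   39  86 131 149 148 148 148 149]
 [151 150 147 127  49  19  20  20  70 131 144 146 147 146 127  69  18  20
   18  39 101 152 149 149 148 150]
 [153 155 
[... 154 characters left out ...]
69  58  33  20  18
   20  16  62 116 101  94  79  85]
 [149 150 149 120  15  20  20  19  21  34  54  60  54  48  35  20  19  21
   19  18  61 114  95  78  76  76]
 [150 148 143 107  10  16  19  19  19  18  22  19  17  21  21  20  20  17
   17  12  60 116 106  74  71  71]
 [147 148 142 107  13  13  16  21  21  18  21  18  19  17  21  19  16  18
   13  11  61 118 113  71  71  71]
 [147 147 142 106   7  13  12  13  19  17  21  16  18  19  18  16  12  13
   10   6  61 123 129  69  68  68]]
[0.55494332 0.01735208 0.1226705 ] [0.55823501 0.01723918 0.12317773]
[0.55550639 0.01727845 0.119     ] [0.55903291 0.02173336 0.119     ]
[0.55504617 0.01733863 0.122     ] [0.55845994 0.01850612 0.122     ]
```

```bash
python3 -m inch '2 1 0 0.12 0.6; 0 0 0 0.12 0.6; 0 0 0 0.12 0.6; 0 0 0 0.12 0.6; 0 0 0 0.12 0.6; 0 0 0 0.12 0.6; 0 0 0 0.12 0.6; 0 0 0 0.12 0.6' 15; python3 -m inch '0 0 0 0.12 0.6; 0 0 0 0.12 0.6; 0 0 0 0.12 0.6; 0 0 0 0.12 0.6; 0 0 0 0 0.6; 0 0 0 0 0.6' 15; python3 st.py; python3 bub.py top
```

```text
time: 9.55
tool_pos: [0.5555, 0.0188, 0.3381]
tool_rot: [2.51, 1.57, 1.834]
contact_force: [0.3, 0.2, 0.4]
opening: 0.0553
time: 10.05
tool_pos: [0.5555, 0.0184, 0.3381]
tool_rot: [2.185, 1.571, 1.979]
contact_force: [-0.0, -0.3, 0.3]
opening: 0.0553
t 10.05 pos [0.5555 0.0184 0.3381] jawyaw 1.3651 down [-1.e-04  2.e-04 -1.e+00] F [-0.  -0.3  0.3] Tq [-0.07 -0.02  0.03] open 0.0553 q [-0.1   0.46  1.54  0.    1.15 -1.47]
top x:sat/br [(-35, 14, 698), (-33, 42, 636), (-30, 78, 601), (-28, 94, 610), (-25, 94, 611), (-23, 93, 612), (-20, 94, 611), (-18, 94, 612), (-15, 96, 603), (-13, 90, 562), (-10, 75, 481), (-8, 96, 605), (-5, 96, 609), (-3, 95, 607), (0, 97, 596), (2, 67, 620), (4, 16, 712), (7, 4, 739), (9, 5, 738), (12, 3, 740), (14, 2, 740), (17, 37, 687), (19, 91, 610), (22, 100, 598), (24, 94, 604), (27, 73, 605), (29, 25, 635), (32, 14, 698), (34, 15, 694)]
```

Bubble sits about +12 mm toward the rear feet, so the screw must turn about 3 rad clockwise. I'll descend over the knob and check before closing.

```bash
python3 -m inch '0 -1 -20 0 0.6; 0 0 -25 0 0.6; 0 0 -12 0 0.6; 0 0 -6 0 0.6; 0 0 0 0 0.6; 0 0 0 0 0.6' 10; python3 st.py; python3 - <<'E'
from h import *
for n,(x0,y0,x1,y1) in (('side',(240,190,360,290)),):
    c,*_=grab(n); save(n+'5.png',cv2.resize(c[y0:y1,x0:x1],None,fx=5,fy=5,interpolation=cv2.INTER_CUBIC))
E
```

```text
time: 10.6
tool_pos: [0.5558, 0.0164, 0.2757]
tool_rot: [0.297, 1.57, 0.093]
contact_force: [0.2, -0.1, 0.6]
opening: 0.0554
t 10.6 pos [0.5558 0.0164 0.2757] jawyaw 1.366 down [ 6.e-04  1.e-04 -1.e+00] F [ 0.2 -0.1  0.6] Tq [-0.01 -0.07 -0.01] open 0.0554 q [-0.11  0.53  1.61  0.    1.   -1.47]
```

View pics/side5.png

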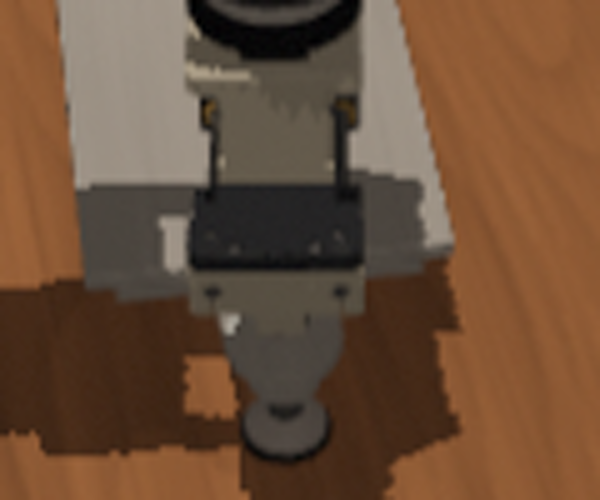

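The fingers have come down on both sides of the knob with no vertical force. Closing gently now.

```bash
python3 -m inch '0 0 0 0 0.3; 0 0 0 0 0.3; 0 0 0 0 0.3; 0 0 0 0 0.3; 0 0 0 0 0.3' 10; python3 st.py
```

```text
time: 11.07
tool_pos: [0.5559, 0.0177, 0.276]
tool_rot: [1.09, 1.566, 0.886]
contact_force: [1.7, 10.8, 0.6]
opening: 0.0377
t 11.07 pos [0.5559 0.0177 0.276 ] jawyaw 1.3664 down [ 0.0028  0.0034 -1.    ] F [ 1.7 10.8  0.6] Tq [ 1.57 -0.33 -0.07] open 0.0377 q [-0.11  0.53  1.61  0.    1.   -1.48]
```

```bash
python3 -m inch '0 1.5 0 0 0.3; 0 0 0 0 0.3; 0 0 0 0 0.3' 10; python3 -m inch '0 0 0 0 0.3; 0 0 0 0 0.3' 25; python3 st.py
```

```text
time: 11.32
tool_pos: [0.556, 0.0182, 0.276]
tool_rot: [0.619, 1.568, 0.414]
contact_force: [2.6, 5.2, 3.3]
opening: 0.0375
time: 11.48
tool_pos: [0.556, 0.0182, 0.276]
tool_rot: [0.673, 1.568, 0.468]
contact_force: [2.2, 4.9, 3.1]
opening: 0.0371
t 11.48 pos [0.556  0.0182 0.276 ] jawyaw 1.3666 down [ 0.0026  0.0013 -1.    ] F [2.2 4.9 3.1] Tq [ 1.04 -0.41 -0.02] open 0.0371 q [-0.11  0.53  1.61  0.    1.   -1.47]
```

```bash
python3 -m inch '0 1.3 0 -0.1 0.3; 0 0 0 -0.12 0.3; 0 0 0 -0.12 0.3; 0 0 0 -0.12 0.3' 25; python3 st.py
```

```text
time: 11.82
tool_pos: [0.5559, 0.0184, 0.276]
tool_rot: [0.276, 1.568, -0.394]
contact_force: [2.5, -0.8, 2.4]
opening: 0.0371
t 11.82 pos [0.5559 0.0184 0.276 ] jawyaw 0.901 down [ 0.0023 -0.001  -1.    ] F [ 2.5 -0.8  2.4] Tq [-0.04 -0.35  0.06] open 0.0371 q [-0.1   0.53  1.61 -0.    1.   -1.01]
```

```bash
python3 -m inch '0 0 0 -0.12 0.3; 0 0 0 -0.12 0.3; 0 0 0 -0.12 0.3; 0 0 0 -0.12 0.3; 0 0 0 -0.12 0.3; 0 0 0 -0.12 0.3; 0 0 0 -0.12 0.3; 0 0 0 -0.12 0.3'; python3 st.py; python3 -m inch '0 0 0 -0.12 0.3; 0 0 0 -0.12 0.3; 0 0 0 -0.12 0.3; 0 0 0 -0.12 0.3; 0 0 0 -0.12 0.3; 0 0 0 -0.12 0.3; 0 0 0 -0.12 0.3; 0 0 0 -0.12 0.3'; python3 st.py; python3 -m inch '0 0 0 -0.12 0.3; 0 0 0 -0.12 0.3; 0 0 0 -0.12 0.3; 0 0 0 -0.1 0.3; 0 0 0 0 0.3; 0 0 0 0 0.3; 0 0 0 0 0.3; 0 0 0 0 0.3'; python3 st.py; python3 bub.py top
```

```text
time: 12.48
tool_pos: [0.5557, 0.0183, 0.276]
tool_rot: [0.843, 1.569, -0.787]
contact_force: [-0.1, -2.1, 3.9]
opening: 0.037
t 12.48 pos [0.5557 0.0183 0.276 ] jawyaw -0.0589 down [ 0.0014 -0.0014 -1.    ] F [-0.1 -2.1  3.9] Tq [-0.29 -0.06  0.09] open 0.037 q [-0.1   0.53  1.61 -0.    1.   -0.04]
time: 13.15
tool_pos: [0.5555, 0.0184, 0.276]
tool_rot: [1.409, 1.57, -1.18]
contact_force: [-1.3, -0.4, 5.1]
opening: 0.0376
t 13.15 pos [0.5555 0.0184 0.276 ] jawyaw -1.0189 down [ 5.0e-04 -1.2e-03 -1.0e+00] F [-1.3 -0.4  5.1] Tq [-0.19  0.27  0.09] open 0.0376 q [-0.1   0.53  1.61 -0.    1.    0.92]
time: 13.82
tool_pos: [0.5554, 0.0186, 0.276]
tool_rot: [1.805, 1.57, -1.238]
contact_force: [-1.5, 1.6, 5.3]
opening: 0.0372
t 13.82 pos [0.5554 0.0186 0.276 ] jawyaw -1.4731 down [ 3.e-04 -9.e-04 -1.e+00] F [-1.5  1.6  5.3] Tq [-0.2   0.36 -0.01] open 0.0372 q [-0.1   0.53  1.61 -0.    1.    1.37]
top x:sat/br [(-35, 14, 695), (-33, 25, 669), (-30, 66, 625), (-28, 94, 605), (-25, 96, 604), (-23, 94, 605), (-20, 93, 609), (-18, 94, 608), (-15, 96, 607), (-13, 93, 563), (-10, 71, 452), (-8, 77, 620), (-5, 17, 706), (-3, 5, 736), (0, 5, 737), (2, 4, 744), (4, 4, 746), (7, 30, 546), (9, 78, 544), (12, 98, 607), (14, 95, 610), (17, 95, 605), (19, 95, 603), (22, 97, 602), (24, 98, 597), (27, 81, 558), (29, 30, 515), (32, 14, 699), (34, 16, 693)]
```

```bash
cat > bub2.py <<'E'
from bub import *
from scipy.ndimage import gaussian_filter1d as gf
def meas(n,dv=0):
    c,xs,p=prof(n,dv); s=p.max(1)-p[:,2]; br=p.sum(1)
    d=s-50; k=np.nonzero(d[:-1]*d[1:]<0)[0]; cr=xs[k]+(xs[1]-xs[0])*d[k]/(d[k]-d[k+1])
    m=[]
    for lo,hi in((-14,-8),(5,12)):
        w=(xs>=lo)&(xs<=hi); i=np.argmin(np.where(w,br,1e9)); m.append((xs[i],int(br[i])))
    print(n,'crossings',cr.round(1),'dark lines',m)
    if len(cr)==4: print('bubble',(cr[1]+cr[2])/2,'vial mid',(cr[0]+cr[3])/2,'offset',((cr[1]+cr[2])-(cr[0]+cr[3]))/2)
    return c
if __name__=='__main__': 
    c=meas('top'); save('b.png',c)
E
sed -i 's/^for n in sys.argv/if __name__=="__main__":\n for n in sys.argv/' bub.py
python3 -m inch '0 0 0 0 0.3; 0 0 0 0 0.3; 0 0 0 0 0.3; 0 0 0 0 0.3; 0 0 0 0 0.3; 0 0 0 0 0.3; 0 0 0 0 0.3; 0 0 0 0 0.3' >/dev/null; python3 -m inch '0 0 0 0 0.3; 0 0 0 0 0.3; 0 0 0 0 0.3; 0 0 0 0 0.3; 0 0 0 0 0.3; 0 0 0 0 0.3; 0 0 0 0 0.3; 0 0 0 0 0.3'; python3 bub2.py;python3 - <<'E'
from h import *
c,*_=grab('top'); save('top6.png',cv2.resize(c[235:280,215:305],None,fx=8,fy=8,interpolation=cv2.INTER_CUBIC))
E
```

```text
time: 15.2
tool_pos: [0.5554, 0.0186, 0.276]
tool_rot: [1.821, 1.57, -1.223]
contact_force: [-1.6, 0.7, 5.2]
opening: 0.0375
top crossings [-31.2  -7.3   8.   28.4] dark lines [(np.float64(-11.0), 447), (np.float64(8.0), 442)]
bubble 0.33134920634920606 vial mid -1.4085960960960957 offset 1.7399453024453018
```

View pics/top6.png

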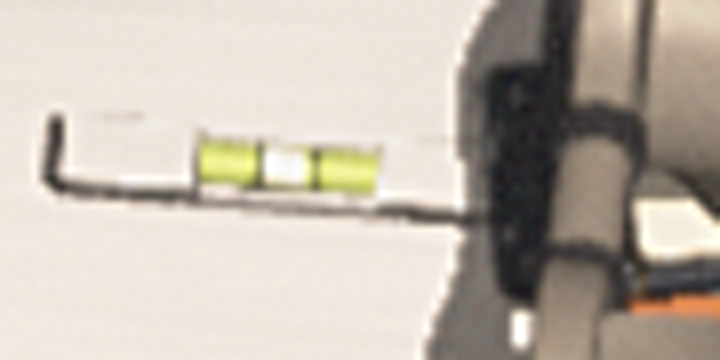

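```bash
python3 -m inch '0 0 0 -0.12 0.3; 0 0 0 -0.12 0.3; 0 0 0 -0.11 0.3; 0 0 0 0 0.3; 0 0 0 0 0.3; 0 0 0 0 0.3; 0 0 0 0 0.3; 0 0 0 0 0.3'>/dev/null; python3 -m inch '0 0 0 0 0.3; 0 0 0 0 0.3; 0 0 0 0 0.3; 0 0 0 0 0.3; 0 0 0 0 0.3; 0 0 0 0 0.3; 0 0 0 0 0.3; 0 0 0 0 0.3' >/dev/null; python3 -m inch '0 0 0 0 0.3; 0 0 0 0 0.3; 0 0 0 0 0.3; 0 0 0 0 0.3; 0 0 0 0 0.3; 0 0 0 0 0.3; 0 0 0 0 0.3; 0 0 0 0 0.3' >/dev/null;python3 st.py; python3 bub2.py; python3 bub.py top
```

```text
t 17.3 pos [0.5554 0.0187 0.276 ] jawyaw -1.8232 down [ 3.e-04 -6.e-04 -1.e+00] F [-1.3  1.4  5.7] Tq [ 0.04  0.47 -0.07] open 0.0375 q [-0.1   0.53  1.61 -0.    1.    1.72]
top crossings [-31.2 -10.4   6.2  28.3] dark lines [(np.float64(-11.0), 428), (np.float64(8.0), 408)]
bubble -2.0937500000000004 vial mid -1.4144144144144146 offset -0.6793355855855858
top x:sat/br [(-35, 14, 695), (-33, 23, 666), (-30, 65, 623), (-28, 95, 606), (-25, 95, 605), (-23, 95, 606), (-20, 95, 607), (-18, 95, 607), (-15, 97, 603), (-13, 93, 559), (-10, 52, 428), (-8, 38, 621), (-5, 6, 742), (-3, 5, 739), (0, 4, 739), (2, 3, 746), (4, 32, 689), (7, 54, 482), (9, 81, 500), (12, 95, 596), (14, 94, 613), (17, 95, 606), (19, 96, 601), (22, 97, 602), (24, 98, 599), (27, 82, 554), (29, 28, 504), (32, 14, 697), (34, 16, 692)]
```

```bash
python3 -m inch '0 0 0 0 0.6; 0 0 0 0 0.6; 0 0 0 0 0.6; 0 0 0 0 0.6; 0 0 0 0 0.6; 0 0 0 0 0.6'; python3 -m inch '0 0 15 0 0.6; 0 0 25 0 0.6; 0 0 25 0.1 0.3; 0 0 20 0.12 0; 0 0 10 0.12 0; 0 0 0 0.12 0; 0 0 0 0.12 0; 0 0 0 0.12 0'; python3 st.py; python3 bub2.py; python3 - <<'E'
from h import *
c,*_=grab('top'); save('top7.png',cv2.resize(c[235:280,215:305],None,fx=8,fy=8,interpolation=cv2.INTER_CUBIC))
E
```

```text
time: 17.9
tool_pos: [0.5555, 0.0189, 0.2751]
tool_rot: [0.658, 1.57, -2.735]
contact_force: [0.5, 0.5, -0.3]
opening: 0.055
time: 18.57
tool_pos: [0.5555, 0.019, 0.3705]
tool_rot: [2.279, 1.57, -0.409]
contact_force: [-0.5, 0.8, -0.2]
opening: 0.0199
t 18.57 pos [0.5555 0.019  0.3705] jawyaw -1.117 down [ 5.e-04 -2.e-04 -1.e+00] F [-0.5  0.8 -0.2] Tq [-0.    0.12  0.01] open 0.0199 q [-0.1   0.43  1.49 -0.    1.22  1.01]
top crossings [-31.1 -10.6   6.1  28.4] dark lines [(np.float64(-11.0), 431), (np.float64(8.0), 413)]
bubble -2.2516339869281037 vial mid -1.3734962406015043 offset -0.8781377463265994
```

View pics/top7.png

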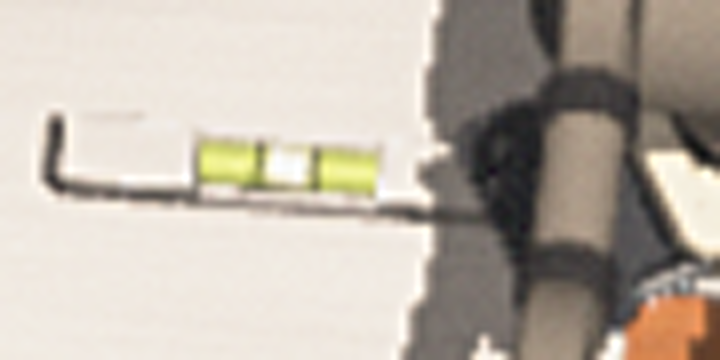

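```bash
python3 -m inch '2 25 0 0.12 0; 2 30 0 0.12 0; 2 30 0 0.12 0; 2 30 0 0.12 0; 2 30 0 0.12 0; 2 30 0 0.12 0; 2 28 0 0.12 0; 2 15 0 0.12 0'; python3 -m inch '0 0 0 0.08 0; 0 0 -20 0 0; 0 0 -20 0 0; 0 0 -15 0 0; 0 0 -8 0 0; 0 0 -6 0 0; 0 0 0 0 0; 0 0 0 0 0'; python3 st.py
cat > sb.py <<'E'
from bub2 import *
import sys
c=grab('side')[0]; save(sys.argv[1]+'.png',cv2.resize(c[150:260,220:350],None,fx=5,fy=5,interpolation=cv2.INTER_CUBIC))
for w in(-0.002,0,.002): meas('side',w)
E
python3 sb.py side8
```

```text
time: 19.33
tool_pos: [0.5711, 0.24, 0.37]
tool_rot: [-2.69, 1.57, 1.863]
contact_force: [-0.6, -0.2, 0.3]
opening: 0.0007
time: 20.0
tool_pos: [0.5718, 0.237, 0.3017]
tool_rot: [1.901, 1.57, 0.246]
contact_force: [-0.1, -0.0, 0.7]
opening: 0.0006
t 20.0 pos [0.5718 0.237  0.3017] jawyaw -0.0842 down [ 8.e-04  2.e-04 -1.e+00] F [-0.1 -0.   0.7] Tq [-0.15  0.12 -0.04] open 0.0006 q [ 0.27  0.6   1.39 -0.    1.15  0.35]
side crossings [-21.   -4.9  16.3  26.9] dark lines [(np.float64(-8.0), 343), (np.float64(12.0), 421)]
bubble 5.729166666666666 vial mid 2.9285714285714306 offset 2.8005952380952355
side crossings [-20.9  -4.6  16.3  25.9] dark lines [(np.float64(-8.0), 347), (np.float64(12.0), 400)]
bubble 5.8705357142857135 vial mid 2.4930555555555554 offset 3.377480158730158
side crossings [-20.5  -4.9  16.4  23.2] dark lines [(np.float64(-8.0), 325), (np.float64(12.0), 350)]
bubble 5.735714285714284 vial mid 1.3750000000000018 offset 4.360714285714282
```

View pics/side8.png

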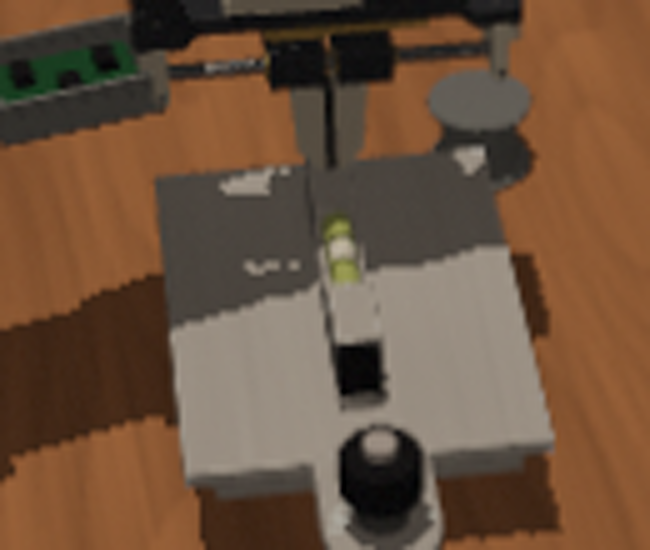

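```bash
python3 -m inch '0 0 -6 0.01 0; 0 0 -4 0 0; 0 0 0 0 0; 0 0 0 0 0'; python3 -m inch '0 0 -2 0 0; 0 0 0 0 0; 0 0 0 0 0'; python3 -m inch '0 0 -1.5 0 0; 0 0 0 0 0; 0 0 0 0 0'; python3 st.py; python3 sb.py side9
```

```text
time: 20.53
tool_pos: [0.5714, 0.2369, 0.2907]
tool_rot: [-1.159, 1.57, -2.803]
contact_force: [-0.0, 0.0, -0.5]
opening: 0.0001
time: 20.78
tool_pos: [0.5715, 0.237, 0.2892]
tool_rot: [-0.613, 1.571, -2.257]
contact_force: [0.5, -0.3, -0.0]
opening: 0.0004
time: 21.03
tool_pos: [0.5717, 0.237, 0.2883]
tool_rot: [1.838, 1.57, 0.194]
contact_force: [0.5, -0.4, 4.5]
opening: 0.0007
t 21.03 pos [0.5717 0.237  0.2883] jawyaw -0.073 down [ 1.2e-03  2.0e-04 -1.0e+00] F [ 0.5 -0.4  4.5] Tq [-0.13  0.1  -0.02] open 0.0007 q [ 0.27  0.62  1.41 -0.    1.12  0.34]
side crossings [-21.1  -4.8  16.4  25.1] dark lines [(np.float64(-8.0), 341), (np.float64(12.0), 421)]
bubble 5.797619047619049 vial mid 1.9972527472527482 offset 3.800366300366301
side crossings [-20.9  -4.6  16.2  24. ] dark lines [(np.float64(-8.0), 349), (np.float64(12.0), 401)]
bubble 5.825892857142857 vial mid 1.5277777777777786 offset 4.298115079365078
side crossings [-20.6  -4.9  22.3] dark lines [(np.float64(-8.0), 325), (np.float64(12.0), 351)]
```

```bash
python3 -m inch '0 0 -1 0 0; 0 0 0 0 0; 0 0 0 0 0'; python3 -m inch '0 0 -1 0 0; 0 0 0 0 0; 0 0 0 0 0; 0 0 0 0 0'; python3 st.py
```

```text
time: 21.48
tool_pos: [0.5716, 0.237, 0.2882]
tool_rot: [1.845, 1.569, 0.202]
contact_force: [-2.6, -0.7, 10.9]
opening: 0.0002
time: 21.82
tool_pos: [0.5716, 0.237, 0.2882]
tool_rot: [1.819, 1.568, 0.175]
contact_force: [-3.2, -1.7, 16.6]
opening: 0.0002
t 21.82 pos [0.5716 0.237  0.2882] jawyaw -0.0729 down [ 2.8e-03  5.0e-04 -1.0e+00] F [-3.2 -1.7 16.6] Tq [-0.42  0.77 -0.03] open 0.0002 q [ 0.27  0.62  1.41 -0.    1.12  0.34]
```

```bash
python3 -m inch '0 0 0 0 0; 0 0 0 0 0; 0 0 0 0 0; 0 0 0 0 0; 0 0 0 0 0; 0 0 0 0 0; 0 0 0 0 0; 0 0 0 0 0'>/dev/null;python3 -m inch '0 0 0 0 0; 0 0 0 0 0; 0 0 0 0 0; 0 0 0 0 0; 0 0 0 0 0; 0 0 0 0 0; 0 0 0 0 0; 0 0 0 0 0'>/dev/null; python3 st.py; python3 sb.py side10; python3 - <<'E'
from bub2 import *
c,xs,p=prof('side',0); print([(x,int(q.sum()),int(q.max()-q[2])) for x,q in zip(xs[::4],p[::4])])
s=grab('side')[0]; save('side11.png',cv2.resize(s[185:215,270:310],None,fx=16,fy=16,interpolation=cv2.INTER_CUBIC))
t=grab('top')[0]; save('top11.png',t)
E
```

```text
t 23.15 pos [0.5716 0.237  0.2882] jawyaw -0.0729 down [ 2.8e-03  5.0e-04 -1.0e+00] F [-3.7 -2.  15.9] Tq [-0.42  0.78 -0.01] open 0.0004 q [ 0.27  0.62  1.41 -0.    1.12  0.34]
side crossings [-21.   -5.6  25.2] dark lines [(np.float64(-8.0), 336), (np.float64(12.0), 401)]
side crossings [-21.   -5.8  15.6  24.1] dark lines [(np.float64(-8.0), 343), (np.float64(12.0), 389)]
bubble 4.921428571428572 vial mid 1.5148809523809526 offset 3.406547619047619
side crossings [-20.7  15.4  22.3] dark lines [(np.float64(-8.0), 330), (np.float64(12.0), 343)]
[(np.float64(-40.0), 427, 23), (np.float64(-38.0), 428, 23), (np.float64(-36.0), 428, 23), (np.float64(-34.0), 427, 23), (np.float64(-32.0), 428, 23), (np.float64(-30.0), 428, 23), (np.float64(-28.0), 431, 22), (np.float64(-26.0), 433, 23), (np.float64(-24.0), 422, 33), (np.float64(-22.0), 408, 43), (np.float64(-20.0), 393, 56), (np.float64(-18.0), 378, 68), (np.float64(-16.0), 378, 68), (np.float64(-14.0), 378, 68), (np.float64(-12.0), 377, 68), (np.float64(-10.0), 374, 68), (np.float64(-8.0), 344, 60), (np.float64(-6.0), 319, 51), (np.float64(-4.0), 370, 40), (np.float64(-2.0), 421, 29), (np.float64(0.0), 462, 29), (np.float64(2.0), 498, 29), (np.float64(4.0), 503, 29), (np.float64(6.0), 505, 30), (np.float64(8.0), 481, 33), (np.float64(10.0), 450, 37), (np.float64(12.0), 389, 41), (np.float64(14.0), 329, 44), (np.float64(16.0), 322, 52), (np.float64(18.0), 330, 59), (np.float64(20.0), 321, 60), (np.float64(22.0), 300, 57), (np.float64(24.0), 259, 50), (np.float64(26.0), 211, 42), (np.float64(28.0), 189, 37), (np.float64(30.0), 184, 35), (np.float64(32.0), 188, 30), (np.float64(34.0), 197, 24), (np.float64(36.0), 204, 17), (np.float64(38.0), 205, 14), (np.float64(40.0), 206, 13)]
```

View pics/side11.png

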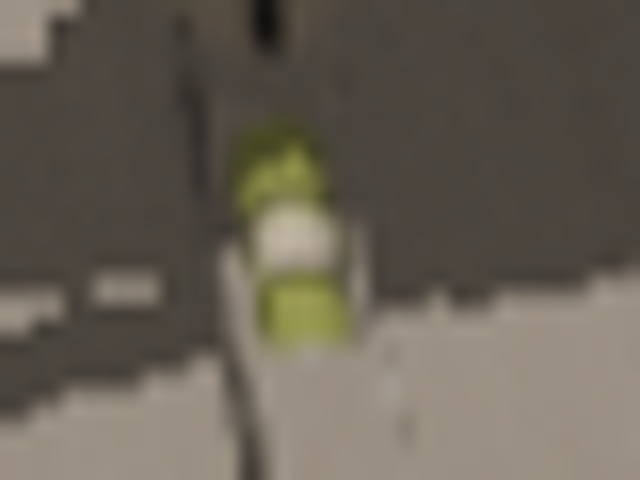

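View pics/top11.png

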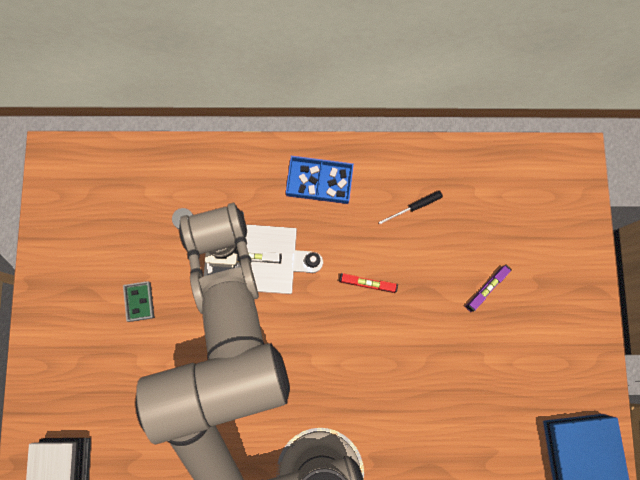

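```bash
python3 bub2.py; python3 bub.py top; python3 - <<'E'
from h import *
t=grab('top')[0]; save('top12.png',cv2.resize(t[243:273,230:285],None,fx=14,fy=14,interpolation=cv2.INTER_CUBIC))
E
```

```text
top crossings [-31.1 -10.9] dark lines [(np.float64(-11.0), 473), (np.float64(8.0), 231)]
top x:sat/br [(-35, 15, 690), (-33, 23, 666), (-30, 65, 624), (-28, 95, 606), (-25, 95, 608), (-23, 94, 609), (-20, 95, 604), (-18, 94, 609), (-15, 97, 606), (-13, 90, 569), (-10, 45, 479), (-8, 18, 705), (-5, 6, 745), (-3, 5, 750), (0, 9, 715), (2, 13, 553), (4, 13, 340), (7, 12, 241), (9, 12, 235), (12, 14, 255), (14, 15, 269), (17, 18, 289), (19, 22, 327), (22, 25, 363), (24, 29, 377), (27, 26, 363), (29, 20, 281), (32, 3, 140), (34, 16, 240)]
```

View pics/top12.png

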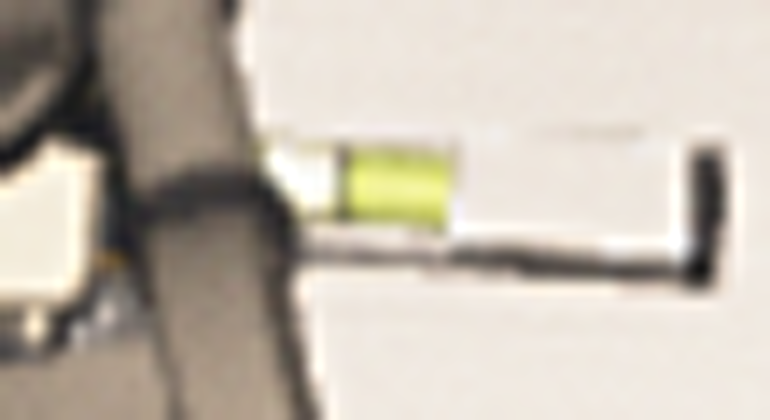

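```bash
python3 -m inch '0 0 20 0 0; 0 0 35 0 0; -2 -25 30 0 0.3; -2 -35 0 0 0.6; -2 -38 0 0 0.6; -2 -38 0 0 0.6; -2 -38 0 0 0.6; -2 -30 0 0 0.6'; python3 -m inch '-4 -14 0 0 0.6; 0 0 0 0 0.6; 0 0 0 0 0.6'; python3 st.py; python3 bub2.py; python3 bub.py top
```

```text
time: 24.32
tool_pos: [0.559, 0.0306, 0.3703]
tool_rot: [-0.976, 1.57, -2.621]
contact_force: [1.1, -0.6, -0.7]
opening: 0.036
time: 24.57
tool_pos: [0.5554, 0.0184, 0.3704]
tool_rot: [-2.082, 1.57, 2.555]
contact_force: [0.1, -0.4, 0.4]
opening: 0.0534
t 24.57 pos [0.5554 0.0184 0.3704] jawyaw -0.075 down [-7.e-04  5.e-04 -1.e+00] F [ 0.1 -0.4  0.4] Tq [-0.11  0.07  0.05] open 0.0534 q [-0.1   0.43  1.49  0.    1.22 -0.03]
top crossings [-31.2 -10.2   6.2  28.3] dark lines [(np.float64(-11.0), 429), (np.float64(8.0), 408)]
bubble -2.013888888888888 vial mid -1.4203521703521709 offset -0.5935367185367171
top x:sat/br [(-35, 13, 697), (-33, 23, 669), (-30, 65, 623), (-28, 95, 606), (-25, 95, 611), (-23, 93, 612), (-20, 93, 613), (-18, 96, 609), (-15, 97, 608), (-13, 91, 566), (-10, 51, 431), (-8, 38, 624), (-5, 5, 744), (-3, 4, 739), (0, 3, 740), (2, 2, 747), (4, 32, 690), (7, 55, 479), (9, 81, 503), (12, 95, 599), (14, 94, 616), (17, 95, 610), (19, 95, 607), (22, 96, 605), (24, 98, 602), (27, 83, 558), (29, 30, 502), (32, 13, 706), (34, 15, 695)]
```

The bubble went back to its unpressed place once unloaded, so the ~1 mm shift under pressure is elastic. I'll trim the knob ~0.2 rad anticlockwise to split that shift.

```bash
python3 -m inch '0 0 -25 0 0.6; 0 0 -30 0 0.6; 0 0 -25 0 0.6; 0 0 -10 0 0.6; 0 0 -4 0 0.6; 0 0 0 0 0.6; 0 0 0 0 0.6' 15; python3 -m inch '0 0 0 0 0.3; 0 0 0 0 0.3; 0 0 0 0 0.3; 0 0 0 0 0.3; 0 0 0 0 0.3' 20; python3 st.py; python3 -m inch '0 0 0 0.07 0.3; 0 0 0 0.07 0.3; 0 0 0 0.06 0.3; 0 0 0 0 0.3; 0 0 0 0 0.3; 0 0 0 0 0.3' 20; python3 st.py;python3 -m inch '0 0 0 0 0.6; 0 0 0 0 0.6; 0 0 0 0 0.6; 0 0 0 0 0.6; 0 0 0 0 0.6; 0 0 0 0 0.6'; python3 -m inch '0 0 15 0 0.6; 0 0 30 0 0.6; 0 0 30 -0.1 0.3; 0 0 19 -0.1 0; 0 0 0 0 0; 0 0 0 0 0; 0 0 0 0 0; 0 0 0 0 0'; python3 st.py; python3 bub2.py; python3 bub.py top
```

```text
time: 25.25
tool_pos: [0.5561, 0.0194, 0.2779]
tool_rot: [1.567, 1.569, -0.076]
contact_force: [-0.5, -0.6, 0.7]
opening: 0.055
time: 25.67
tool_pos: [0.5557, 0.0189, 0.2776]
tool_rot: [1.599, 1.569, -0.045]
contact_force: [-0.7, 0.4, 5.7]
opening: 0.0371
t 25.67 pos [0.5557 0.0189 0.2776] jawyaw -0.0732 down [ 1.7e-03 -1.0e-04 -1.0e+00] F [-0.7  0.4  5.7] Tq [-0.08  0.22 -0.02] open 0.0371 q [-0.1   0.53  1.61  0.    1.   -0.03]
time: 26.17
tool_pos: [0.5557, 0.019, 0.2776]
tool_rot: [1.336, 1.569, -0.108]
contact_force: [-1.0, -0.0, 4.8]
opening: 0.0373
t 26.17 pos [0.5557 0.019  0.2776] jawyaw 0.1271 down [ 1.5e-03 -2.0e-04 -1.0e+00] F [-1.  -0.   4.8] Tq [-0.08  0.25  0.04] open 0.0373 q [-0.1   0.53  1.61 -0.    1.   -0.23]
time: 26.67
tool_pos: [0.5555, 0.019, 0.2766]
tool_rot: [-1.899, 1.571, 2.94]
contact_force: [0.4, 0.2, -0.4]
opening: 0.0549
time: 27.33
tool_pos: [0.5552, 0.019, 0.3692]
tool_rot: [-1.599, 1.568, 3.042]
contact_force: [-0.1, -0.1, -0.6]
opening: 0.0197
t 27.33 pos [0.5552 0.019  0.3692] jawyaw -0.0718 down [-2.8e-03  3.0e-04 -1.0e+00] F [-0.1 -0.1 -0.6] Tq [-0.12  0.07  0.05] open 0.0197 q [-0.1   0.43  1.49 -0.    1.22 -0.03]
top crossings [-31.1  -7.6   7.4  28.4] dark lines [(np.float64(-11.0), 456), (np.float64(8.0), 441)]
bubble -0.1003124999999998 vial mid -1.364864864864865 offset 1.264552364864865
top x:sat/br [(-35, 13, 699), (-33, 22, 671), (-30, 64, 625), (-28, 93, 608), (-25, 94, 611), (-23, 94, 611), (-20, 94, 610), (-18, 95, 610), (-15, 96, 606), (-13, 93, 567), (-10, 64, 458), (-8, 56, 656), (-5, 4, 744), (-3, 4, 738), (0, 4, 738), (2, 2, 746), (4, 9, 736), (7, 42, 520), (9, 84, 534), (12, 98, 610), (14, 94, 615), (17, 94, 612), (19, 95, 607), (22, 97, 605), (24, 98, 599), (27, 82, 558), (29, 30, 518), (32, 13, 701), (34, 15, 698)]
```

```bash
python3 -m inch '2 25 0 0 0; 2 30 0 0 0; 2 30 0 0 0; 2 30 0 0 0; 2 30 0 0 0; 2 30 0 0 0; 2 28 0 0 0; 2 15 0 0 0'; python3 -m inch '0 0 -20 0 0; 0 0 -30 0 0; 0 0 -15 0 0; 0 0 -8 0 0; 0 0 0 0 0; 0 0 0 0 0'; python3 st.py; python3 sb.py side13
```

```text
time: 28.1
tool_pos: [0.5711, 0.2398, 0.3697]
tool_rot: [-1.77, 1.569, 2.872]
contact_force: [-0.4, -0.4, 1.1]
opening: 0.0003
time: 28.6
tool_pos: [0.5719, 0.2366, 0.2979]
tool_rot: [0.786, 1.571, -0.858]
contact_force: [-0.1, -0.5, 0.8]
opening: 0.0003
t 28.6 pos [0.5719 0.2366 0.2979] jawyaw -0.0734 down [ 1.e-04 -1.e-04 -1.e+00] F [-0.1 -0.5  0.8] Tq [-0.13  0.01  0.  ] open 0.0003 q [ 0.27  0.61  1.39 -0.    1.14  0.34]
side crossings [-21.1  -5.3  16.6  26.9] dark lines [(np.float64(-8.0), 329), (np.float64(12.0), 441)]
bubble 5.661931818181818 vial mid 2.9226190476190474 offset 2.739312770562771
side crossings [-21.] dark lines [(np.float64(-8.0), 337), (np.float64(12.0), 423)]
side crossings [-20.7  -5.1  16.4  23.3] dark lines [(np.float64(-8.0), 319), (np.float64(12.0), 367)]
bubble 5.636904761904762 vial mid 1.3166666666666682 offset 4.320238095238094
```

```bash
python3 -m inch '0 0 -5 0 0; 0 0 -2 0 0; 0 0 -2 0 0; 0 0 0 0 0; 0 0 0 0 0; 0 0 0 0 0'; python3 -m inch '0 0 -1 0 0; 0 0 0 0 0; 0 0 0 0 0'; python3 -m inch '0 0 -1 0 0; 0 0 0 0 0; 0 0 0 0 0'
```

```text
time: 29.3
tool_pos: [0.5715, 0.237, 0.2887]
tool_rot: [-0.318, 1.571, -1.962]
contact_force: [-0.0, 0.1, -0.5]
opening: 0.0005
time: 29.55
tool_pos: [0.5716, 0.237, 0.2883]
tool_rot: [1.828, 1.57, 0.184]
contact_force: [-0.1, -0.9, 4.9]
opening: 0.0005
time: 29.8
tool_pos: [0.5716, 0.237, 0.2882]
tool_rot: [1.84, 1.569, 0.197]
contact_force: [-2.8, -1.0, 10.1]
opening: 0.0003
```

```bash
python3 -m inch '0 0 -1 0 0; 0 0 0 0 0; 0 0 0 0 0;0 0 0 0 0; 0 0 0 0 0; 0 0 0 0 0; 0 0 0 0 0; 0 0 0 0 0';python3 -m inch '0 0 0 0 0; 0 0 0 0 0; 0 0 0 0 0; 0 0 0 0 0; 0 0 0 0 0; 0 0 0 0 0; 0 0 0 0 0; 0 0 0 0 0'>/dev/null;python3 -m inch '0 0 0 0 0; 0 0 0 0 0; 0 0 0 0 0; 0 0 0 0 0; 0 0 0 0 0; 0 0 0 0 0; 0 0 0 0 0; 0 0 0 0 0'>/dev/null; python3 st.py; python3 bub2.py; python3 bub.py top; python3 sb.py side14; python3 - <<'E'
from h import *
t=grab('top')[0]; a=cv2.resize(t[243:273,230:285],None,fx=13,fy=13,interpolation=cv2.INTER_CUBIC); save('top14.png',a)
s=grab('side')[0]; save('side15.png',cv2.resize(s[185:215,270:310],None,fx=16,fy=16,interpolation=cv2.INTER_CUBIC))
E
```

```text
time: 30.47
tool_pos: [0.5716, 0.237, 0.2882]
tool_rot: [1.817, 1.568, 0.174]
contact_force: [-3.8, -1.8, 15.4]
opening: 0.0006
t 31.8 pos [0.5716 0.237  0.2882] jawyaw -0.0729 down [ 2.8e-03  5.0e-04 -1.0e+00] F [-3.3 -2.1 14.9] Tq [-0.44  0.84  0.06] open 0.0005 q [ 0.27  0.62  1.41 -0.    1.12  0.34]
top crossings [-31.2 -10.6] dark lines [(np.float64(-11.0), 442), (np.float64(8.0), 227)]
top x:sat/br [(-35, 14, 691), (-33, 23, 663), (-30, 65, 623), (-28, 94, 609), (-25, 94, 609), (-23, 94, 606), (-20, 95, 606), (-18, 95, 608), (-15, 97, 604), (-13, 91, 561), (-10, 49, 450), (-8, 31, 663), (-5, 6, 745), (-3, 5, 752), (0, 12, 715), (2, 15, 552), (4, 14, 349), (7, 13, 251), (9, 12, 237), (12, 13, 255), (14, 16, 267), (17, 18, 290), (19, 21, 330), (22, 25, 362), (24, 29, 373), (27, 28, 362), (29, 19, 283), (32, 5, 135), (34, 16, 243)]
side crossings [-21.   16.1  25.1] dark lines [(np.float64(-8.0), 342), (np.float64(12.0), 426)]
side crossings [-5.1 15.1 23.9] dark lines [(np.float64(-8.0), 345), (np.float64(12.0), 407)]
side crossings [-20.8  -5.7  14.3  22.2] dark lines [(np.float64(-8.0), 327), (np.float64(12.0), 357)]
bubble 4.316666666666666 vial mid 0.75 offset 3.5666666666666664
```

View pics/top14.png

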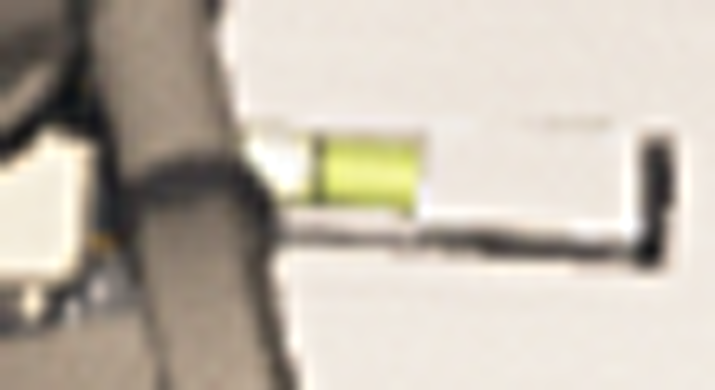

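View pics/side15.png

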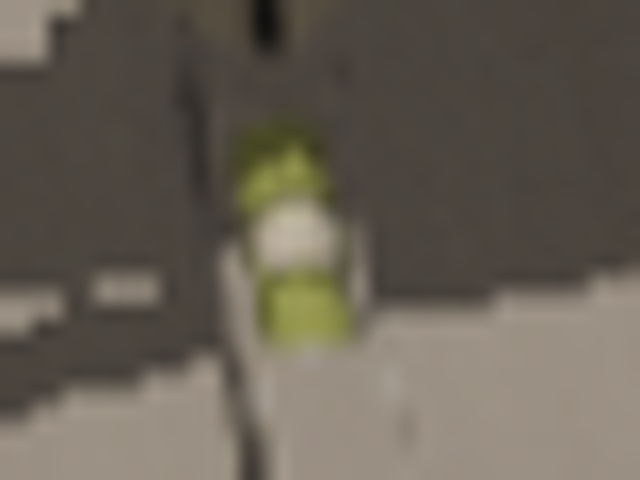

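View pics/side14.png

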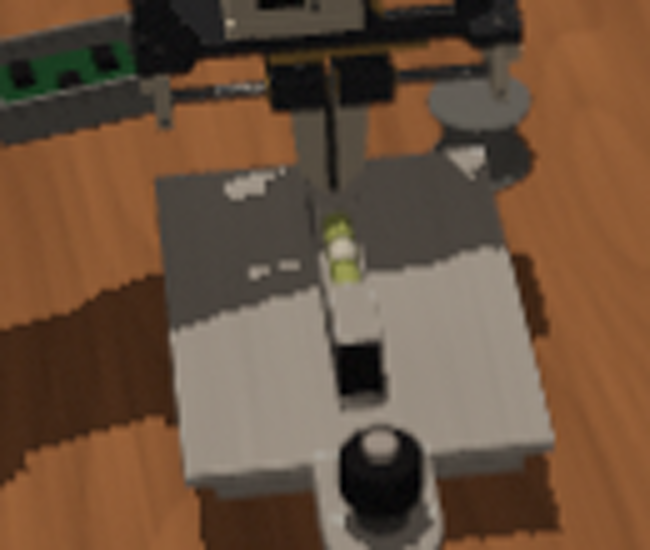

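The bubble is between its lines under a steady 15 N push, so I'm handing in.

```bash
python3 - <<'E'
from h import *
print(workorder.hand_in())
E
```

```text
the job is handed in; nothing more can be done
None
```

I laid the aluminium level on the plate, in line with the jack screw, and turned the knob until the bubble lay between its lines. The arm is now pressing the level down, and I handed the job in at about 32 s.

- **Levelling:** the bubble started about 12 mm towards the rear feet. I turned the knob about 3.2 rad clockwise. A first test press shifted the bubble about 1 mm towards the screw, and it came back when I lifted off. I turned the knob back about 0.2 rad to split that shift, then pressed again.
- **Last checks while pressing:** the push was steady at about 15 N, with closed fingers on the rear end of the level's top. My estimate is that the bubble is about 0.5 mm off centre towards the screw, within the 2 mm allowed. Without the push it sat about 0.8 mm to the other side, also within the lines.
- **Checks that disagreed:** with the arm pressing, the top view showed only the screw-side line and that edge of the bubble, so the 0.5 mm comes from comparing that edge with earlier views. The automatic side-view figures, about +3.5 mm, disagreed. I set them aside because the gripper's shadow fell on the vial, and by eye that view showed the bubble about central.

I didn't touch anything else on the bench, and the pictures showed nothing else moved.

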